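# Bond check on a screened test box

### The arm

A 6-joint arm with a two-finger parallel gripper is mounted at the origin on the work surface. World frame = base frame: x ahead of the robot, y to its left, z up, the work surface at z = 0. Lengths are in m, angles in rad, forces in N, time in s.
With the tool pointing down it reaches from about 0.375 to 0.9 m from the base axis. Payload 3.1 kg.
Tool frame: the origin (TCP) lies between the finger pads; the fingertips stand 8 mm ahead of it and the grasp point (between the pads) lies 11 mm behind it; z points along the fingers, y is the line along which they close (so a half turn about z gives the same grasp; the last joint's range is limited). The gripper opens to 87 mm and grips with 3 to 60 N. Pads are 19 mm wide; open, the fingers measure 117 mm over their backs; the gripper's body (75 mm by 190 mm) begins 51 mm behind the grasp point.
Start: joints at [-1.464, 0.527, 1.433, -0, 1.181, -0.178], TCP at [0.176, -0.6, 0.231] pointing down, gripper open.
Joint ranges: [-3.08, 3.08], [-0.75, 2.2], [0.22, 2.44], [-1.43, 4.57], [0, 2.65], [-2.85, 2.85]. Speed limits (rad/s): [2.79, 2.79, 3.14, 3.14, 3.14, 3.14].

### API

Orientations are given as a unit quaternion [x, y, z, w].
In Python, from rig import robot gives the robot as it stands.
- The arm moves only by the tool move_arm, never from a script. Its argument "motion" is text: rows parted by semicolons, each of 5 numbers parted by spaces: the opening, from -1 (shut) to 1 (fully open), then the shift along the tool's x, y, z normalised to -1 to 1, where 1 is 0.2 m, then the turn about the tool's z normalised to -1 to 1, where 1 is pi rad. A call has 1 to 12 rows; each row is the pose to reach, as a shift and turn from the pose commanded when the call began, along the tool's axes at that moment, turning the shorter way round; what a row does not reach only later rows make up. A row lasts 1/12 s, in which the tool goes at most 41.7 mm and 7.16 degrees, less where a joint would pass 70% of its speed; a pose out of reach is approached as far as the arm can. A call with a number of a shift or a turn outside -1 to 1 is refused whole. A call with a gripper value outside its range is refused whole. The fingers move at their own pace and stop on an object; "newtons" is the grip in N (left out, the last holds). Time passes only in rows, so rows that repeat a pose let the fingers close. It gives the time, the measured TCP pose, the force, the opening and the grip force at its end, in the units of the state.
- robot.get_obs(): the state, without advancing time (a new reading comes with each control period).
- robot.camera(name): name is "scene" or "top" or "wrist"; returns (picture, depth): 400x640x3 uint8, red, green, blue; 400x640 float32, m along the optical axis (not along the pixel's ray), 0 where there is no reading.
- robot.camera_model(name): a dict with "mtx" (3x3 intrinsics, pixels), "D" ([k1, k2, p1, p2, k3] as OpenCV has them; the pictures are not rectified), "position" and "attitude" of the camera in the world. Camera axes: x right, y down, z forward; pixel columns grow to the right and rows downward; lengths in m; the calibration is good to about 2 mm. A picture is of the moment at which its call begins: read the wrist's pose just before it. camera_model takes no time and is no camera call; for the wrist camera it gives the pose at the moment of the call.
- robot.hand_in(): hands the job in; it is judged then, once.
The state is a dict: "time": time; "q": joint angles; "joint_velocities": joint speeds; "joint_torque": joint torques, N m; "position": TCP position; "tool_rot": TCP orientation; "ft_force": force on the tool from outside, world axes, zero at the start; "moment": the same for the moment, N m; "grip_width": finger opening in m; "grip_force": force on a finger pad.
Only numpy, scipy, OpenCV 4.12 (cv2) and the standard library are available. Lean on these libraries where they do the work, as an engineer would, in place of code of your own. Each camera call takes 0.05 s, during which the arm holds its last target. There are 200 camera calls.

### The job

Gently lower the open lid of the aluminium test box until it is fully shut, then draw the orange test pen out of its slanting stand and hold it upright with its brass tip on the red-ringed brass spot on the lid, pushing only lightly so that the sprung tip gives partway but is not pushed right in. Finish while still gripping the pen there, with nothing but its tip touching the box, and leave the tin, the bottle and the red tray where they are.

Things in the scene. Friction and masses are not known exactly. Their poses are not given: they have to be found in the camera images.
- box: Fixed open aluminium test box, 130 (x) by 170 (y) by 65 mm high; origin at the centre of its underside on the table, z up. Its lid hinges on the +x (far) upper edge. It is turned by up to 0.3 rad.
- lid (a joint): Lid angle in rad: 0 shut flat on the box, grows as it opens upward (starts at 0.8 to 1.2). Stiff friction hinge (0.24 N m): the lid stays where it is left and shuts when its free edge is pushed down with about 5 N or less near the edge.
- lid_hinge (a point): Point on the lid's hinge line, mid-width, at the lid's underside, 65.5 mm above the table. Its axes turn with the lid: -x runs along the lid to its free edge, y along the hinge, z out of the lid's outer face (up when shut).
- lid_edge (a point): Middle of the lid's free front edge, on its outer face; 130 mm from the hinge along lid -x and 8 mm along lid z. The lid is a grey plate 130 by 170 by 8 mm; it has no handle. Shut, its outer face is 73.5 mm above the table.
- pad (a point): Centre of the top of the brass spot on the lid's outer face, a disc 20 mm across standing 1.5 mm proud, inside a red ring 36 mm across. In the lid frame at -60 mm x, +35 mm y; shut, its top is 75 mm above the table and it faces straight up.
- pen: Loose orange test pen, about 90 g. z runs from tip to top, origin at the end of the extended tip. Square body 20 x 20 mm from z = 30 to 150 mm (flats face its x and y), nose 10 mm across from z = 14, then a 6 mm brass pin. It starts in the stand leaning 30 deg, top towards stand -x, y level along stand y, upper 65 mm sticking out. Grip its y flats at z = 120 mm.
- pen_tip (a point): Round end of the sprung brass tip of the pen; it moves with the tip.
- plunger (a joint): How far the sprung tip is pushed into the pen, in m: 0 fully out, 0.010 right in. It takes 1 N to start moving and 0.3 N more for each mm, so 4 N right in.
- stand: Fixed stand, base 130 x 90 x 16 mm, turned by up to 0.35 rad; origin at the centre of its underside, z up. A square blue tube (bore 23, outside 31 mm) leans 30 deg from upright, mouth towards stand -x; the resting pen's tip is at x = 29, y = 0, z = 29 mm. Draw the pen out along its own axis by 60 mm or more, then it is clear.
- tin: Loose brass tip-cleaner tin, bystander, 60 mm across, 52 mm high; origin at the centre of its underside.
- bottle: Loose white bottle with a green cap, bystander, 48 mm across, 120 mm high; origin at the centre of its underside.
- tray: Loose red open tray, bystander, 80 by 100 by 45 mm; origin at the centre of its underside.
Mind the look-alikes: they are no part of the job. Of the things that look like the pen, the middle-sized one is meant.

How it is judged:
By the outcome, as a careful person would: the job done as asked, in the order asked, and still so for the second after the job is handed in, while the arm keeps its last pose, push and grip.
It also fails if it takes over 64 s, if anything falls off the work surface, if the arm or the gripper's body presses on something with over 40 N, if the wrist force passes 120 N, or if a joint passes its speed limit or range.

## Working session

There is one attempt and no reset: what is moved stays moved. The work goes in short steps, Python scripts to look and compute and a tool call to move; the robot and the scene stay as the last step left them, time stands still between calls to the robot, and variables do not carry over. Pictures are saved under pics/ and viewed, at most 10 in all, crops included, and the job is handed in when it is done.

Besides the shell and the picture viewer there is one more tool, called as name(argument=value, ...) on one line, values as JSON. move_arm: Moves the arm, as the interface text tells. Its arguments: {"type":"object","properties":{"motion":{"type":"string"},"newtons":{"type":"number"}},"required":["motion"]}

```bash
ls; mkdir -p pics; cat > h.py <<'E'
import numpy as np, cv2
from scipy.spatial.transform import Rotation as R
from rig import robot
np.set_printoptions(precision=4,suppress=True)
def att(a):
    a=np.array(a,float)
    return R.from_quat(a).as_matrix() if a.size==4 else a.reshape(3,3)
def cloud(name):
    m=robot.camera_model(name); p,d=robot.camera(name)
    K=np.array(m["mtx"]);D=np.array(m["D"],float)
    v,u=np.mgrid[0:400,0:640]
    n=cv2.undistortPoints(np.stack([u,v],-1).reshape(-1,1,2).astype(np.float64),K,D).reshape(400,640,2)
    c=np.dstack([n*d[...,None],d]); W=c@att(m["attitude"]).T+np.array(m["position"])
    W[d==0]=np.nan
    return p,d,W
E
python3 - <<'E'
from h import *
print(robot.get_obs())
for n in("scene","top"):
    m=robot.camera_model(n);print(n,m)
    p,d,W=cloud(n);np.savez(f"{n}.npz",p=p,W=W);cv2.imwrite(f"pics/{n}.png",p[...,::-1])
E
```

```text
pics
{'time': 0.0, 'q': array([-1.4645,  0.5285,  1.4339, -0.    ,  1.1814, -0.1785]), 'joint_velocities': array([-0.0001,  0.0002,  0.0007,  0.0004,  0.0024, -0.0013]), 'joint_torque': array([ -0.0013, -44.0044, -17.6594,   0.0631,   0.0584,  -0.0002]), 'position': array([ 0.1755, -0.5991,  0.2296]), 'tool_rot': array([ 0.9899,  0.1419,  0.    , -0.0011]), 'ft_force': array([ 0.4071, -0.2754, -0.3133]), 'moment': array([ 0.002 , -0.0594,  0.0533]), 'grip_force': 0.0, 'grip_width': 0.08693188638297074}
scene {'mtx': array([[399.3726,   0.    , 315.4301],
       [  0.    , 399.3726, 199.9039],
       [  0.    ,   0.    ,   1.    ]]), 'D': array([-0.0504,  0.    ,  0.    ,  0.    ,  0.    ]), 'position': array([ 1.1221, -0.0514,  0.9699]), 'attitude': array([ 0.7888,  0.5489, -0.1546, -0.2295])}
top {'mtx': array([[414.0332,   0.    , 315.1537],
       [  0.    , 414.0332, 197.0388],
       [  0.    ,   0.    ,   1.    ]]), 'D': array([0.0016, 0.    , 0.    , 0.    , 0.    ]), 'position': array([0.5158, 0.1512, 1.0925]), 'attitude': array([ 0.7122, -0.7009,  0.0201, -0.0351])}
```

View pics/scene.png

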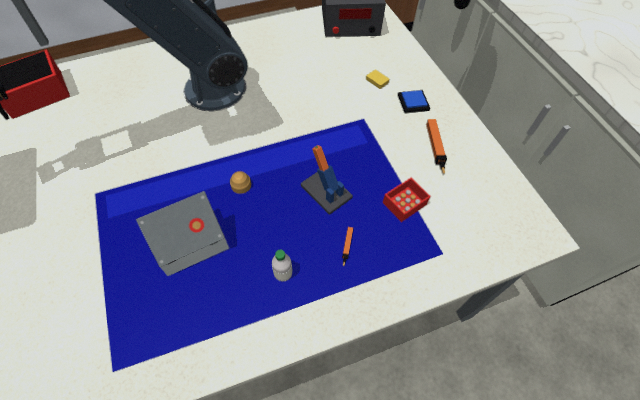

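View pics/top.png

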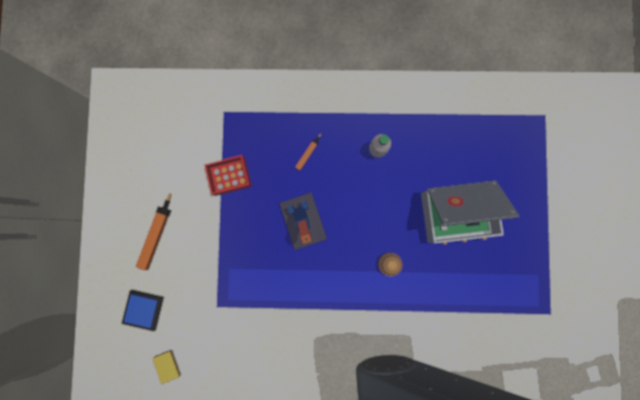

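Orange pen look-alikes: a big one at scene (437,145), a small one at (348,245), and the one in the stand at (319,158). The stand pen is middle-sized and fits the description. I'll confirm it in a crop and measure.

```bash
cat > m.py <<'E'
from h import *
s=np.load("scene.npz");t=np.load("top.npz")
def info(n,P): 
    P=P[~np.isnan(P).any(1)]; print(n,len(P),"min",np.percentile(P,2,axis=0),"med",np.median(P,0),"max",np.percentile(P,98,axis=0)); return P
for nm,D in(("scene",s),("top",t)):
    p,W=D["p"],D["W"];hsv=cv2.cvtColor(p,cv2.COLOR_RGB2HSV)
    org=cv2.inRange(hsv,(3,140,120),(16,255,255))
    n,l,st,c=cv2.connectedComponentsWithStats(org)
    for i in range(1,n):
        if st[i,4]>40:
            P=info(f"{nm} orange {c[i]}",W[l==i])
            q=P-P.mean(0);u,S,v=np.linalg.svd(q,full_matrices=False);e=q@v[0];print("  axis",v[0],"len",np.ptp(e))
    # red disc on lid
    red=cv2.inRange(hsv,(0,150,120),(4,255,255))|cv2.inRange(hsv,(174,150,120),(180,255,255))
    n,l,st,c=cv2.connectedComponentsWithStats(red)
    for i in range(1,n):
        if st[i,4]>20: info(f"{nm} red {c[i]} {st[i,4]}",W[l==i])
# lid: grey points fitted plane
for nm,D,roi in(("scene",s,(190,270,135,230)),("top",t,(180,225,430,520))):
    p,W=D["p"],D["W"];a,b,c,d=roi
    hs=cv2.cvtColor(p,cv2.COLOR_RGB2HSV)[a:b,c:d].reshape(-1,3);P=W[a:b,c:d].reshape(-1,3)
    k=(hs[:,1]<60)&(P[:,2]>.08)&(hs[:,2]>60);P=info(nm+" lid",P[k])
    for _ in range(4):
        m=P.mean(0);v=np.linalg.svd(P-m,full_matrices=False)[2][2];v*=np.sign(v[2]);r=(P-m)@v;P=P[abs(r)<max(.004,1*r.std())]
    print(" n",v,"m",m,"ang",np.arccos(v[2]),"yaw",np.arctan2(-v[1],-v[0]),len(P))
    rect=cv2.minAreaRect(P[:,:2].astype(np.float32));print(rect,cv2.boxPoints(rect), "z",P[:,2].min(),P[:,2].max())
E
python3 m.py
python3 -c "
import cv2;a=cv2.imread('pics/scene.png')[130:280,290:470];b=cv2.imread('pics/top.png')[180:260,400:530]
cv2.imwrite('pics/c1.png',cv2.resize(a,None,fx=4,fy=4,interpolation=2))"
```

```text
scene orange [435.7525 136.7926] 298 min [0.412  0.5681 0.0226] med [0.4814 0.5979 0.026 ] max [0.5453 0.6278 0.0303]
  axis [ 0.9482 -0.3176 -0.0039] len 0.14788828040697805
scene orange [320.4972 157.5537] 176 min [0.4976 0.184  0.1074] med [0.5145 0.1966 0.137 ] max [0.5322 0.2097 0.1626]
  axis [ 0.4863  0.1918 -0.8525] len 0.06767210987316094
scene orange [347.7554 240.4748] 138 min [0.6796 0.1798 0.0107] med [0.7118 0.2014 0.0141] max [0.7433 0.2244 0.0176]
  axis [ 0.8459 -0.5334 -0.0039] len 0.08035419635692059
scene red [36.3652 75.5913] 230 228 min [-0.2837 -0.6392  0.0949] med [-0.1366 -0.5289  0.0993] max [-0.1125 -0.492   0.1037]
scene red [406.015  196.9325] 400 398 min [0.6064 0.3504 0.0006] med [0.6427 0.4093 0.0131] max [0.6998 0.4565 0.0468]
scene red [196.2967 224.5165] 91 91 min [ 0.5762 -0.1712  0.1016] med [ 0.5868 -0.1535  0.1137] max [ 0.599  -0.1396  0.1265]
top orange [305.5714 155.5714] 84 min [0.6798 0.1819 0.0114] med [0.7084 0.2022 0.0147] max [0.7395 0.2215 0.0193]
  axis [-0.843   0.5374 -0.0217] len 0.07326143231507293
top orange [150.8059 240.8132] 5
[... 426 characters left out ...]
110320503763 yaw -3.004105641914923 3119
((0.5853539705276489, -0.1906382292509079), (0.08701889961957932, 0.16749873757362366), 7.474696636199951) [[ 0.5313 -0.1133]
 [ 0.5531 -0.2793]
 [ 0.6394 -0.268 ]
 [ 0.6176 -0.1019]] z 0.08003760945622129 0.1670476713562905
top lid 2463 min [ 0.5372 -0.271   0.0818] med [ 0.5764 -0.1955  0.1297] max [ 0.6275 -0.1103  0.1643]
 n [0.7112 0.0967 0.6963] m [ 0.5799 -0.1928  0.1265] ang 0.8005621797447874 yaw -3.0064206846061956 2429
((0.5835952758789062, -0.19129231572151184), (0.0886111781001091, 0.16880451142787933), 7.448825359344482) [[ 0.5287 -0.1133]
 [ 0.5506 -0.2807]
 [ 0.6385 -0.2692]
 [ 0.6166 -0.1019]] z 0.08001187082540695 0.16732863638649054
```

View pics/c1.png

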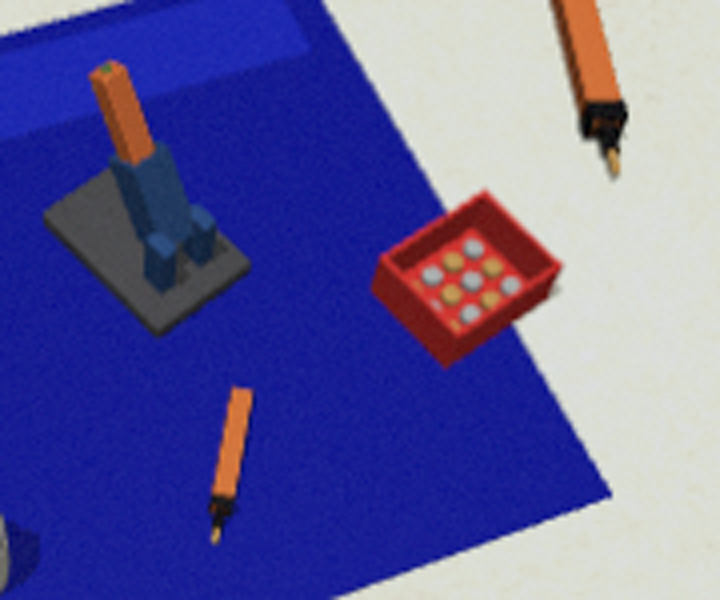

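The crop shows the middle-sized pen leaning in the blue tube, with its top at about scene (317,150). It is the one meant. The lid is at 0.80 rad, box yaw is about 0.135, and the measured pad agrees with the model within 2 mm. Next are the stand measurement and the lid path.

```bash
cat >> h.py <<'E'
def plan(tgts,yaws=None):
    """tool-axis normalised shifts from the measured pose to world TCP targets"""
    o=robot.get_obs();Rm=R.from_quat(o["tool_rot"]).as_matrix();y0=np.arctan2(Rm[1,0],Rm[0,0])
    for i,t in enumerate(tgts):
        print((Rm.T@(np.array(t)-o["position"]))/.2, "turn",0 if yaws is None else -(yaws[i]-y0)/np.pi)
E
python3 - <<'E'
from h import *
for nm in("scene","top"):
    D=np.load(nm+".npz");W=D["W"].reshape(-1,3);h=cv2.cvtColor(D["p"],cv2.COLOR_RGB2HSV).reshape(-1,3)
    k=(abs(W[:,0]-.55)<.1)&(abs(W[:,1]-.2)<.1)&(abs(W[:,2]-.016)<.005)&(h[:,1]<110)
    r=cv2.minAreaRect(W[k][:,:2].astype(np.float32));print(nm,k.sum(),np.median(W[k][:,2]),r,cv2.boxPoints(r).tolist())
    k=(abs(W[:,0]-.52)<.06)&(abs(W[:,1]-.2)<.06)&(W[:,2]>.113)
    P=W[k];print(P.min(0),P.max(0),len(P)); print("toppart",np.median(P[P[:,2]>P[:,2].max()-.006],0))
# lid path: contact r=.112, tool yaw kept
u=np.array([np.cos(.135),np.sin(.135)]);l=np.array([-u[1],u[0]])
T=[]
for th in [.8,.65,.5,.35,.2,.1,0]:
    r=.112;uu=.5966-r*np.cos(th)+.008*np.sin(th);z=.0655+r*np.sin(th)+.008*np.cos(th)+.008 + .009*np.tan(min(th,.8))*0
    T.append([*(uu*u-.268*l),z])
T=[[*T[0][:2],T[0][2]+.05]]+T;print(np.array(T));plan(T,[.135]*len(T))
E
```

```text
scene 709 0.015416653975738215 ((0.5387574434280396, 0.2059711515903473), (0.12944045662879944, 0.08838538825511932), 20.537639617919922) [[0.4626469016075134, 0.22464972734451294], [0.4936545491218567, 0.14188194274902344], [0.6148679852485657, 0.18729257583618164], [0.5838603377342224, 0.27006036043167114]]
[0.4861 0.1813 0.1135] [0.5322 0.2127 0.1647] 203
toppart [0.4998 0.1921 0.1609]
top 1117 0.016015569347429315 ((0.5378533005714417, 0.20694772899150848), (0.12699726223945618, 0.087823286652565), 19.366065979003906) [[0.4633862376213074, 0.22731852531433105], [0.4925087094306946, 0.14446434378623962], [0.6123203635215759, 0.1865769326686859], [0.5831978917121887, 0.26943111419677734]]
[0.4847 0.1796 0.1132] [0.5398 0.2098 0.1667] 180
toppart [0.4986 0.1907 0.1625]
[[ 0.5556 -0.195   0.2094]
 [ 0.5556 -0.195   0.1594]
 [ 0.5437 -0.1966  0.1476]
 [ 0.5336 -0.198   0.1342]
 [ 0.5257 -0.1991  0.1194]
 [ 0.52   -0.1998  0.1036]
 [ 0.5176 -0.2002  0.0926]
 [ 0.5163 -0.2003  0.0815]]
[ 2.3913 -1.4053  0.1049] turn 0.04768804877558991
[ 2.3912 -1.4048  0.3549] turn 0.04768804877558991
[ 2.3317 -1.4137  0.4137] turn 0.04768804877558991
[ 2.2816 -1.4211  0.4809] turn 0.04768804877558991
[ 2.2419 -1.4269  0.5549] turn 0.04768804877558991
[ 2.2136 -1.431   0.634 ] turn 0.04768804877558991
[ 2.2014 -1.4328  0.6888] turn 0.04768804877558991
[ 2.1947 -1.4337  0.7445] turn 0.04768804877558991
```

move_arm(motion="-1 0.2 -0.12 0 0; -1 0.4 -0.24 0 0; -1 0.6 -0.36 0 0; -1 0.8 -0.48 0 0; -1 1 -0.59 0 0; -1 1 -0.59 0 0", newtons=20)

```text
time: 0.6
position: [0.3362, -0.4262, 0.2301]
tool_rot: [0.99, 0.143, 0.0, -0.002]
ft_force: [0.1, 0.3, -0.4]
grip_width: 0.0549
grip_force: 0.0
```

move_arm(motion="-1 0.2 -0.12 0 0; -1 0.4 -0.24 0 0; -1 0.6 -0.36 0 0; -1 0.8 -0.48 0 0; -1 1 -0.59 0 0; -1 1 -0.59 0 0.048; -1 1 -0.59 0 0.048")

```text
time: 1.18
position: [0.496, -0.2567, 0.2303]
tool_rot: [0.998, 0.067, 0.001, -0.001]
ft_force: [1.0, -0.2, 0.1]
grip_width: 0.0082
grip_force: 0.0
```

```bash
python3 - <<'E'
from h import *
o=robot.get_obs();print(o["time"],o["position"],o["ft_force"],o["grip_width"])
plan([[ 0.5556,-0.195,0.2094],[0.5556,-0.195,0.17],[0.5437,-0.1966,0.155],[.5336,-.198,.14],[.5257,-.1991,.124],[.52,-.1998,.106],[.5176,-.2002,.094],[.5163,-.2003,.0815]],[.135]*8)
E
```

```text
1.1833 [ 0.496  -0.2567  0.2303] [ 0.968  -0.244   0.0953] 0.00822172155739901
[ 0.3366 -0.2653  0.1051] turn -2.6632957743615435e-05
[ 0.3363 -0.265   0.3021] turn -2.6632957743615435e-05
[ 0.2762 -0.265   0.3771] turn -2.6632957743615435e-05
[ 0.2251 -0.2647  0.452 ] turn -2.6632957743615435e-05
[ 0.1851 -0.2645  0.5319] turn -2.6632957743615435e-05
[ 0.1563 -0.2647  0.6219] turn -2.6632957743615435e-05
[ 0.144  -0.2642  0.6819] turn -2.6632957743615435e-05
[ 0.1375 -0.2645  0.7444] turn -2.6632957743615435e-05
```

move_arm(motion="-1 0.17 -0.13 0 0; -1 0.336 -0.265 0.1 0; -1 0.336 -0.265 0.2 0; -1 0.336 -0.265 0.26 0; -1 0.32 -0.265 0.3 0; -1 0.3 -0.265 0.34 0; -1 0.276 -0.265 0.377 0; -1 0.25 -0.265 0.41 0; -1 0.225 -0.265 0.45 0; -1 0.205 -0.265 0.49 0; -1 0.185 -0.265 0.53 0; -1 0.17 -0.265 0.57 0")

```text
time: 2.18
position: [0.5193, -0.2045, 0.116]
tool_rot: [0.998, 0.067, 0.0, 0.0]
ft_force: [-0.8, -0.3, 1.2]
grip_width: 0.0007
grip_force: 0.5
```

```bash
python3 - <<'E'
from h import *
p,d,W=cloud("scene");cv2.imwrite("pics/lid1.png",cv2.resize(p[150:300,80:300,::-1],None,fx=3,fy=3))
plan([[.5257,-.1991,.124],[.52,-.1998,.106],[.5176,-.2002,.094],[.5163,-.2003,.0815]],[.135]*8)
E
```

```text
[ 0.0416 -0.0178 -0.048 ] turn -0.0005081459065258577
[ 0.0131 -0.018   0.0421] turn -0.0005081459065258577
[ 0.0011 -0.0175  0.1021] turn -0.0005081459065258577
[-0.0052 -0.0177  0.1646] turn -0.0005081459065258577
```

View pics/lid1.png

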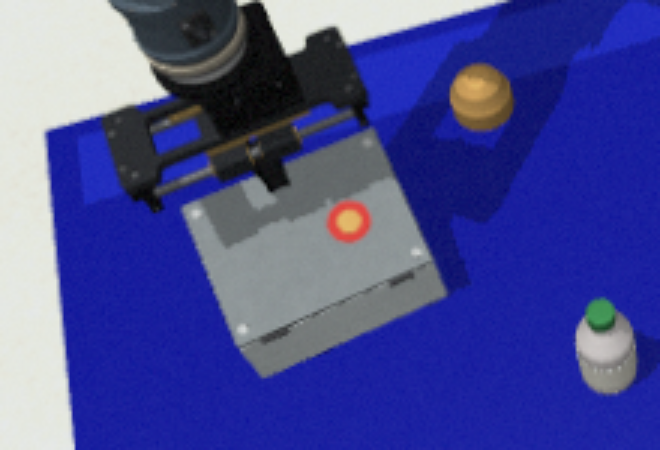

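The crop shows the closed fingers on the lid near its front edge (crop 270,180). The lid is following them, so I carry on slowly.

move_arm(motion="-1 0.012 -0.015 0.03 0; -1 0.006 -0.015 0.06 0; -1 0.003 -0.015 0.085 0; -1 0 -0.015 0.105 0; -1 0 -0.015 0.12 0; -1 -0.003 -0.015 0.135 0; -1 -0.005 -0.015 0.147 0; -1 -0.005 -0.015 0.155 0; -1 -0.005 -0.015 0.163 0; -1 -0.005 -0.015 0.166 0; -1 -0.005 -0.015 0.169 0; -1 -0.005 -0.015 0.171 0")

```text
time: 3.23
position: [0.5183, -0.201, 0.0823]
tool_rot: [0.998, 0.067, -0.0, -0.0]
ft_force: [0.0, -0.7, 1.2]
grip_width: 0.0004
grip_force: 0.4
```

move_arm(motion="-1 0 0 0.003 0; -1 0 0 0.006 0; -1 0 0 0.009 0; -1 0 0 0.011 0; -1 0 0 0.011 0")

```text
time: 3.65
position: [0.5185, -0.2011, 0.0818]
tool_rot: [0.998, 0.067, 0.0, 0.0]
ft_force: [-2.2, 1.4, 11.7]
grip_width: 0.0005
grip_force: 5.8
```

move_arm(motion="-1 0 0 -0.03 0; -1 0 0 -0.15 0; -0.5 0 0 -0.35 0; -0.3 0 0 -0.55 0; -0.3 0 0 -0.75 0; -0.3 0 0 -0.75 0")

```text
time: 4.15
position: [0.5232, -0.2037, 0.2384]
tool_rot: [0.998, 0.067, 0.007, 0.005]
ft_force: [0.3, -0.3, 0.1]
grip_width: 0.0192
grip_force: 0.0
```

```bash
python3 - <<'E'
from h import *
o=robot.get_obs();print(o["time"],o["position"],o["ft_force"],o["grip_width"])
p,d,W=cloud("scene");hsv=cv2.cvtColor(p,cv2.COLOR_RGB2HSV)
P=W.reshape(-1,3);u=np.array([np.cos(.135),np.sin(.135)]);l=np.array([-u[1],u[0]])
a=P[:,:2]@u;b=P[:,:2]@l
k=(abs(a-.5316)<.055)&(abs(b+.268)<.075)&(P[:,2]>.06)&(P[:,2]<.09)
A=np.c_[a[k],b[k],np.ones(k.sum())];print("lid slope",np.linalg.lstsq(A,P[k,2],rcond=None)[0],np.median(P[k,2]))
red=(cv2.inRange(hsv,(0,150,120),(5,255,255))|cv2.inRange(hsv,(172,150,120),(180,255,255))).reshape(-1)>0
k2=k&red;r=cv2.minEnclosingCircle(P[k2][:,:2].astype(np.float32));print("ring",k2.sum(),r,P[k2].mean(0))
plan([[.5092,.1959,.25],[.5092,.1959,.122]],[.349]*2)
E
```

```text
4.15 [ 0.5232 -0.2037  0.2384] [ 0.255  -0.3172  0.132 ] 0.019175063702782574
lid slope [-0.0004  0.0036  0.0744] 0.07319371104650774
ring 74 ((0.564102828502655, -0.15820865333080292), 0.01862177439033985) [ 0.5639 -0.158   0.074 ]
[ 0.2066 -1.9832 -0.0877] turn -0.06838219612148103
[ 0.2007 -1.9881  0.5522] turn -0.06838219612148103
```

move_arm(motion="0 0.02 -0.2 -0.05 0; 0 0.04 -0.4 -0.08 0; 0 0.06 -0.6 -0.08 0; 0 0.08 -0.8 -0.08 0; 0 0.1 -1 -0.08 0")

```text
time: 4.62
position: [0.5104, 0.0016, 0.2451]
tool_rot: [0.998, 0.067, -0.001, -0.0]
ft_force: [0.7, -0.0, 0.2]
grip_width: 0.0424
grip_force: 0.0
```

move_arm(motion="0 0.02 -0.2 0 0; 0 0.04 -0.4 0 0; 0 0.06 -0.6 0 0; 0 0.08 -0.8 0 0; 0 0.1 -0.95 0 -0.034; 0 0.1 -0.95 0 -0.068; 0 0.1 -0.95 0 -0.068; 0 0.1 -0.95 0 -0.068")

```text
time: 5.28
position: [0.5052, 0.1909, 0.245]
tool_rot: [0.985, 0.172, -0.001, 0.0]
ft_force: [-0.5, 0.1, -0.7]
grip_width: 0.0432
grip_force: 0.0
```

```bash
python3 - <<'E'
from h import *
o=robot.get_obs();print(o["time"],o["position"],o["ft_force"],o["grip_width"])
plan([[.5092,.1959,.2],[.5092,.1959,.122]],[.349]*2)
p,d,W=cloud("wrist");cv2.imwrite("pics/w1.png",p[...,::-1])
hsv=cv2.cvtColor(p,cv2.COLOR_RGB2HSV);k=(cv2.inRange(hsv,(3,140,100),(16,255,255))>0)&(W[...,2]>.06)
P=W[k];q=P-P.mean(0);v=np.linalg.svd(q,full_matrices=False)[2];print(len(P),P.min(0),P.max(0),v[0])
k=P[:,2]>P[:,2].max()-.006;print(np.median(P[k],0))
c,s=np.cos(.349),np.sin(.349);B=(P[:,:2]-[.5383,.2065])@np.array([[c,-s],[s,c]]);print("stand frame",np.percentile(B,[2,50,98],axis=0))
E
```

```text
5.2833 [0.5052 0.1909 0.245 ] [-0.5273  0.0878 -0.6581] 0.043183934660065225
[ 0.0279 -0.0166  0.2248] turn -0.0009936619607093947
[ 0.0288 -0.0166  0.6148] turn -0.0009936619607093947
1419 [0.4869 0.1828 0.106 ] [0.5378 0.2156 0.1654] [-0.5436 -0.1898  0.8176]
[0.5018 0.1956 0.1623]
stand frame [[-0.0503 -0.0074]
 [-0.0253  0.0017]
 [-0.0037  0.0107]]
```

move_arm(motion="0 0.028 -0.022 0.1 0; 0 0.028 -0.022 0.2 0; 0 0.028 -0.022 0.35 0; 0 0.028 -0.022 0.5 0; 0 0.028 -0.022 0.615 0; 0 0.028 -0.022 0.615 0; -1 0.028 -0.022 0.615 0; -1 0.028 -0.022 0.615 0; -1 0.028 -0.022 0.615 0; -1 0.028 -0.022 0.615 0; -1 0.028 -0.022 0.615 0", newtons=20)

```text
time: 6.25
position: [0.5107, 0.197, 0.1246]
tool_rot: [0.985, 0.173, 0.002, -0.0]
ft_force: [0.4, 0.0, 1.6]
grip_width: 0.0201
grip_force: 20.0
```

move_arm(motion="-1 -0.02 0 -0.035 0; -1 -0.04 0 -0.069 0; -1 -0.06 0 -0.104 0; -1 -0.08 0 -0.139 0; -1 -0.1 0 -0.173 0; -1 -0.12 0 -0.208 0; -1 -0.14 0 -0.242 0; -1 -0.16 0 -0.277 0; -1 -0.18 0 -0.312 0; -1 -0.21 0 -0.364 0; -1 -0.24 0 -0.416 0; -1 -0.26 0 -0.45 0", newtons=25)

```text
time: 7.25
position: [0.4596, 0.1789, 0.2143]
tool_rot: [0.985, 0.173, -0.0, 0.0]
ft_force: [-1.2, 0.5, -0.5]
grip_width: 0.0201
grip_force: 25.0
```

```bash
cat >> h.py <<'E'
def pen(nm="scene",save=None,zmin=.05):
    o=robot.get_obs();p,d,W=cloud(nm)
    hsv=cv2.cvtColor(p,cv2.COLOR_RGB2HSV);g=o["position"]+[0,0,.011]
    k=(cv2.inRange(hsv,(3,130,60),(18,255,255))>0)&(np.linalg.norm(W-g,axis=-1)<.14)
    Q=W[k];P=Q[Q[:,2]>zmin];q=P-P.mean(0);v=np.linalg.svd(q,full_matrices=False)[2];a=v[0]*np.sign(v[0][2])
    Rm=R.from_quat(o["tool_rot"]).as_matrix()
    print(nm,o["time"],o["position"],o["grip_width"],o["ft_force"],len(P),"axis in tool",Rm.T@a,"tilt deg",np.degrees(np.arccos(a[2])),P.min(0),P.max(0))
    if save: cv2.imwrite(save,p[...,::-1])
    return p,W,P
E
python3 - <<'E'
from h import *
p,W,P=pen("scene");cv2.imwrite("pics/d1.png",cv2.resize(p[60:240,240:420,::-1],None,fx=3,fy=3))
E
```

```text
scene 7.25 [0.4596 0.1789 0.2143] 0.020050149342652875 [-1.2073  0.4548 -0.5115] 264 axis in tool [-0.3907  0.0047 -0.9205] tilt deg 22.950301994247862 [0.4602 0.161  0.1238] [0.513  0.2008 0.2817]
```

View pics/d1.png

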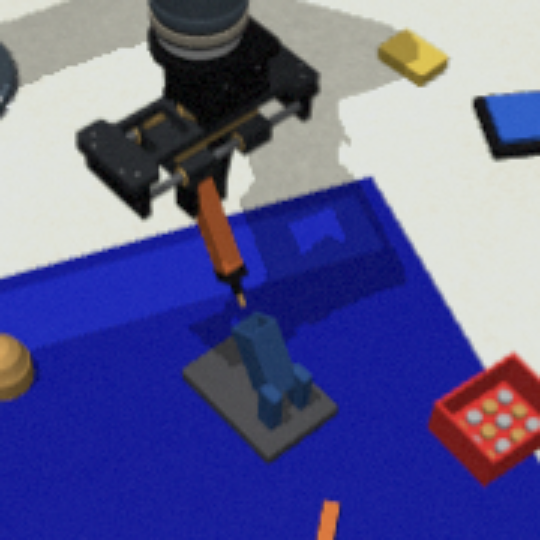

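The pen is out of the tube, with its tip at crop (240,303), and still leans 30° in the grip. The tool can only turn about its own z. I'll ease the grip and push the pen's lower body against the fixed tube's lip so that it pivots upright.

move_arm(motion="-1 -0.03 0 0 0; -1 -0.06 0 0 0; -1 -0.06 0 0.06 0; -1 -0.06 0 0.12 0; -1 -0.06 0 0.18 0; -1 -0.06 0 0.24 0; -1 -0.06 0 0.3 0; -1 -0.06 0 0.31 0; -1 -0.06 0 0.31 0")

```text
time: 8.05
position: [0.4483, 0.1748, 0.1501]
tool_rot: [0.985, 0.173, -0.002, -0.0]
ft_force: [-0.1, 0.3, -1.1]
grip_width: 0.0197
grip_force: 25.0
```

move_arm(motion="-1 0.02 0 0 0; -1 0.05 0 0 0; -1 0.075 0 0 0; -1 0.1 0 0 0; -1 0.125 0 0 0; -1 0.15 0 0 0; -1 0.15 0 0 0", newtons=8)

```text
time: 8.63
position: [0.4785, 0.1856, 0.1511]
tool_rot: [0.985, 0.173, 0.0, -0.0]
ft_force: [0.0, -0.5, -1.7]
grip_width: 0.0198
grip_force: 8.0
```

```bash
python3 - <<'E'
from h import *
o=robot.get_obs();c,s=np.cos(.349),np.sin(.349);print((o["position"][:2]-[.5383,.2065])@np.array([[c,-s],[s,c]]))
p,W,P=pen("scene",zmin=.07);cv2.imwrite("pics/d2.png",cv2.resize(p[60:240,240:420,::-1],None,fx=3,fy=3))
E
```

```text
[-0.0633  0.0008]
scene 8.6333 [0.4785 0.1856 0.1511] 0.01979304054457943 [ 0.0324 -0.4856 -1.6875] 205 axis in tool [-0.2905 -0.0166 -0.9567] tilt deg 16.9390615962948 [0.48   0.1669 0.0845] [0.5234 0.2045 0.2169]
```

View pics/d2.png

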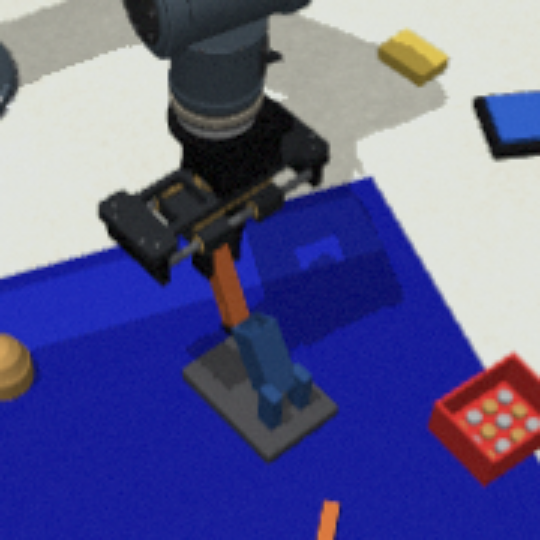

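The pen's body is behind the tube (crop 232,300), and it seems to be pivoting. I continue to the upright position.

move_arm(motion="-1 0.02 0 0 0; -1 0.04 0 0 0; -1 0.06 0 0 0; -1 0.08 0 0 0; -1 0.1 0 0 0; -1 0.12 0 0 0; -1 0.133 0 0 0; -1 0.133 0 0 0")

```text
time: 9.35
position: [0.5037, 0.1947, 0.1512]
tool_rot: [0.985, 0.173, 0.001, -0.0]
ft_force: [-0.8, -1.1, -0.5]
grip_width: 0.0199
grip_force: 8.0
```

move_arm(motion="-1 -0.05 0 0 0; -1 -0.15 0 0 0; -1 -0.15 0 -0.1 0; -1 -0.15 0 -0.3 0; -1 -0.15 0 -0.45 0; -1 -0.15 0 -0.5 0; -1 -0.15 0 -0.5 0", newtons=20)

```text
time: 9.93
position: [0.477, 0.1845, 0.2548]
tool_rot: [0.985, 0.173, 0.005, 0.0]
ft_force: [-0.0, -0.4, -0.8]
grip_width: 0.0201
grip_force: 20.0
```

```bash
cat >> h.py <<'E'
def edges(p,W,nm,o,tipz):
    """pen body tilt from the depth points below the fingers, sliced by height"""
    hsv=cv2.cvtColor(p,cv2.COLOR_RGB2HSV);Rm=R.from_quat(o["tool_rot"]).as_matrix()
    L=(W-o["position"])@Rm
    k=(cv2.inRange(hsv,(3,130,50),(18,255,255))>0)&(abs(L[...,0])<.07)&(abs(L[...,1])<.03)&(L[...,2]>.01)&(L[...,2]<.12)
    Q=L[k]
    for a in np.arange(.01,.09,.01):
        s=Q[(Q[:,2]>=a)&(Q[:,2]<a+.01)]
        if len(s)>5: print("%.3f"%a,len(s),"x",s[:,0].min(),np.median(s[:,0]),s[:,0].max(),"y",s[:,1].min(),np.median(s[:,1]),s[:,1].max())
E
python3 - <<'E'
from h import *
o=robot.get_obs();print(o)
p,d,W=cloud("scene");edges(p,W,"scene",o,0);cv2.imwrite("pics/d3.png",cv2.resize(p[60:240,240:420,::-1],None,fx=3,fy=3))
p,d,W=cloud("wrist");edges(p,W,"wrist",o,0);cv2.imwrite("pics/d3w.png",p[...,::-1])
E
```

```text
{'time': 9.9333, 'q': array([0.1502, 0.3399, 1.6915, 0.0001, 1.1   , 1.3733]), 'joint_velocities': array([-0.0012,  0.0528,  0.0624,  0.0003, -0.0272,  0.0025]), 'joint_torque': array([  0.1281, -35.3142, -17.0782,   0.0467,   0.1517,  -0.0014]), 'position': array([0.477 , 0.1845, 0.2548]), 'tool_rot': array([0.9849, 0.1729, 0.0051, 0.0001]), 'ft_force': array([-0.0115, -0.4219, -0.7729]), 'moment': array([-0.0103, -0.0189, -0.09  ]), 'grip_force': 19.999987450428307, 'grip_width': 0.020126935122777252}
0.010 19 x 0.0008320943725102823 0.006731315818682321 0.008178675532223947 y -0.005852816422844141 -0.0006568265093575226 0.017381232321460455
0.020 29 x -0.0075926076629839025 0.0070766896262885745 0.00937917972752933 y -0.006447343681572511 0.006750286703780001 0.01174625811761374
0.030 27 x -0.008500778519323824 0.00820004833073909 0.010811710856428845 y -0.006276743217853142 0.008070325231576757 0.012051393426850568
0.040 25 x -0.010237508182571112 0.00742351831507163 0.010570400973193587 y -0.006754242678049137 0.008186544042932828 0.012339834757225577
0.050 27 x -0.0050588605524
[... 412 characters left out ...]
005897807624455837 0.006929363731977449 0.00794949280782926 y -0.008787205549149716 -0.0002308893427421663 0.008667735863669123
0.030 174 x 0.006937228747872478 0.007865932400961076 0.008785412640864802 y -0.00900280760954293 -0.00027428313187045916 0.008687855630772167
0.040 154 x 0.008006267529251541 0.008849378631663778 0.009713780073136408 y -0.008943737678069408 -0.0003014635617699042 0.008382323434286099
0.050 134 x 0.009042276640872898 0.009903531458856947 0.011067236634169824 y -0.008759413466542174 -0.0003197050894145423 0.008594383306783391
0.060 120 x 0.010109886154337286 0.010898078996296063 0.011632268075622116 y -0.009044117015113588 -0.00035502178817140636 0.008373003062608105
```

View pics/d3.png

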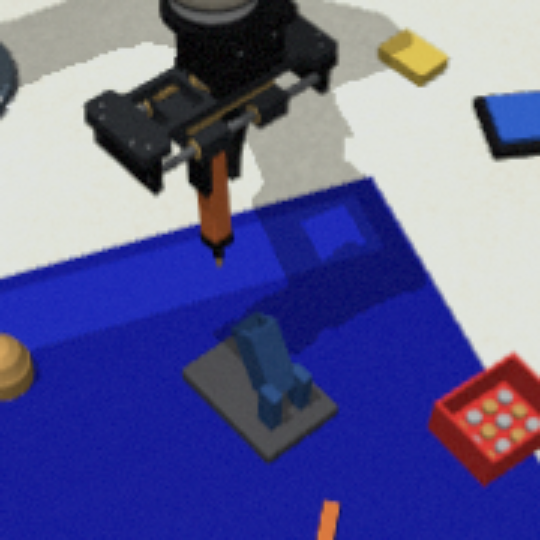

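View pics/d3w.png

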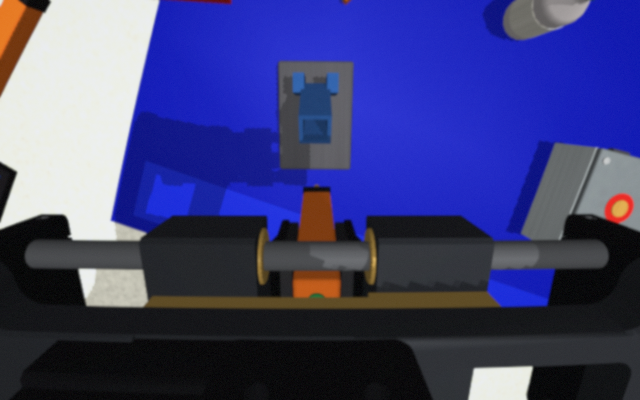

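The pen is nearly upright (crop 217,262). The wrist view shows the +x face with a remaining lean of about 5.7°. I give it a second push about 6.5 mm further.

move_arm(motion="-1 0 0 0.15 0; -1 0 0 0.35 0; -1 0 0 0.5 0; -1 0.03 0 0.5 0; -1 0.06 0 0.5 0; -1 0.09 0 0.5 0; -1 0.12 0 0.5 0; -1 0.14 0 0.5 0; -1 0.155 0 0.5 0; -1 0.17 0 0.5 0; -1 0.183 0 0.5 0; -1 0.183 0 0.5 0", newtons=8)

```text
time: 11.03
position: [0.509, 0.1967, 0.1515]
tool_rot: [0.985, 0.173, 0.0, -0.0]
ft_force: [-1.4, -0.0, 0.1]
grip_width: 0.0198
grip_force: 8.0
```

move_arm(motion="-1 -0.05 0 0 0; -1 -0.15 0 0 0; -1 -0.15 0 -0.1 0; -1 -0.15 0 -0.3 0; -1 -0.15 0 -0.45 0; -1 -0.15 0 -0.5 0; -1 -0.15 0 -0.5 0; -1 -0.15 0 -0.5 0; -1 -0.15 0 -0.5 0", newtons=20)

```text
time: 11.78
position: [0.4794, 0.1861, 0.2495]
tool_rot: [0.985, 0.173, -0.002, -0.0]
ft_force: [-0.6, -0.1, -0.6]
grip_width: 0.0196
grip_force: 20.0
```

```bash
python3 - <<'E'
from h import *
o=robot.get_obs();print(o["time"],o["position"],o["tool_rot"])
p,d,W=cloud("wrist");edges(p,W,"wrist",o,0)
Rm=R.from_quat(o["tool_rot"]).as_matrix();L=(W-o["position"])@Rm
hsv=cv2.cvtColor(p,cv2.COLOR_RGB2HSV);k=(abs(L[...,0])<.03)&(abs(L[...,1])<.02)&(L[...,2]>.0)&(L[...,2]<.14)&(cv2.inRange(hsv,(3,130,50),(18,255,255))>0)
Q=L[k&(L[...,2]<.07)];print("slope",np.polyfit(Q[:,2],Q[:,0],1),"body end",np.percentile(L[k][:,2],[90,99,100]))
E
```

```text
11.7833 [0.4794 0.1861 0.2495] [ 0.9849  0.1729 -0.0017 -0.    ]
0.010 201 x 0.004125949103451373 0.005053044242744251 0.005845905704104111 y -0.008607144237033558 4.046672755360974e-05 0.009074352068385892
0.020 162 x 0.004621561962908638 0.005394337813578341 0.006115254074361974 y -0.008496087519160584 2.183834738499481e-05 0.008962860780937575
0.030 150 x 0.005100266773192477 0.005698989533442174 0.006144680850727914 y -0.008423502761438799 3.6058157353079544e-06 0.008864606557487234
0.040 125 x 0.005278266551477744 0.006030381304722651 0.006473080186249385 y -0.008633931780615653 0.0006391459212329523 0.008731552064390906
0.050 111 x 0.005727773376241724 0.006382878411395344 0.006928523443252324 y -0.008595910903485009 -4.2692065054470515e-05 0.00847638911550853
0.060 99 x 0.006044838248591161 0.006737370010903115 0.007497935490104419 y -0.008848031109019178 -6.789588656112406e-05 0.00872380302994547
slope [0.0349 0.0045] body end [0.059  0.0679 0.0689]
```

Only 2° of lean remains. One small final push corrects it.

move_arm(motion="-1 0 0 0.15 0; -1 0 0 0.35 0; -1 0 0 0.5 0; -1 0.03 0 0.5 0; -1 0.06 0 0.5 0; -1 0.09 0 0.5 0; -1 0.12 0 0.5 0; -1 0.14 0 0.5 0; -1 0.155 0 0.5 0; -1 0.165 0 0.5 0; -1 0.165 0 0.5 0", newtons=8)

```text
time: 12.75
position: [0.5118, 0.1977, 0.1517]
tool_rot: [0.985, 0.173, 0.0, 0.0]
ft_force: [-1.7, -0.5, 0.3]
grip_width: 0.0196
grip_force: 8.0
```

move_arm(motion="-1 -0.05 0 0 0; -1 -0.15 0 0 0; -1 -0.15 0 -0.1 0; -1 -0.15 0 -0.3 0; -1 -0.15 0 -0.45 0; -1 -0.15 0 -0.5 0; -1 -0.15 0 -0.5 0; -1 -0.15 0 -0.5 0; -1 -0.15 0 -0.5 0", newtons=25)

```text
time: 13.5
position: [0.4821, 0.1871, 0.2495]
tool_rot: [0.985, 0.173, -0.002, -0.0]
ft_force: [-0.5, -0.6, -1.4]
grip_width: 0.0195
grip_force: 25.0
```

```bash
cat > look.py <<'E'
from h import *
o=robot.get_obs();print(o["time"],o["position"],o["tool_rot"],o["ft_force"])
Rm=R.from_quat(o["tool_rot"]).as_matrix()
p,d,W=cloud("wrist");L=(W-o["position"])@Rm
hsv=cv2.cvtColor(p,cv2.COLOR_RGB2HSV);k=(abs(L[...,0])<.03)&(abs(L[...,1])<.02)&(L[...,2]>.01)&(cv2.inRange(hsv,(3,130,50),(18,255,255))>0)
Q=L[k&(L[...,2]<.07)];print("wrist slope",np.polyfit(Q[:,2],Q[:,0],1))
for nm in("scene","top","wrist"):
    if nm!="wrist": p,d,W=cloud(nm);L=(W-o["position"])@Rm
    k=(abs(L[...,0])<.03)&(abs(L[...,1])<.015)&(L[...,2]>.07)&(L[...,2]<.13)
    Q=L[k]
    if len(Q): j=Q[:,2]>Q[:,2].max()-.012;print(nm,len(Q),"lowest",Q[:,2].max(),np.median(Q[j],0))
plan([[.5635,-.1584,.25]],[.349])
E
python3 look.py
```

```text
13.5 [0.4821 0.1871 0.2495] [ 0.9849  0.1729 -0.0017 -0.0001] [-0.4551 -0.6407 -1.4317]
wrist slope [-0.0051  0.0036]
scene 39 lowest 0.11143543287879262 [-0.0076  0.0011  0.1037]
[-0.2078  1.7627 -0.004 ] turn -0.0004514377386403094
```

The pen is upright to 0.3°, and the tip is about 112 mm below the TCP. I carry it over to the pad.

move_arm(motion="-1 -0.015 0.15 0 0; -1 -0.03 0.3 0 0; -1 -0.045 0.45 0 0; -1 -0.06 0.6 0 0; -1 -0.075 0.75 0 0; -1 -0.085 0.88 0 0; -1 -0.085 0.88 0 0")

```text
time: 14.23
position: [0.5293, 0.0116, 0.2501]
tool_rot: [0.985, 0.171, 0.0, 0.001]
ft_force: [0.6, -0.3, -0.7]
grip_width: 0.0197
grip_force: 25.0
```

move_arm(motion="-1 -0.015 0.15 0 0; -1 -0.03 0.3 0 0; -1 -0.045 0.45 0 0; -1 -0.06 0.6 0 0; -1 -0.075 0.75 0 0; -1 -0.088 0.88 0 0; -1 -0.088 0.88 0.1 0; -1 -0.088 0.88 0.2 0; -1 -0.088 0.88 0.225 0; -1 -0.088 0.88 0.225 0; -1 -0.088 0.88 0.225 0")

```text
time: 15.15
position: [0.5709, -0.1547, 0.2057]
tool_rot: [0.985, 0.173, -0.001, -0.0]
ft_force: [0.9, -0.2, 0.1]
grip_width: 0.0197
grip_force: 25.0
```

```bash
python3 look.py; python3 - <<'E'
from h import *
p,d,W=cloud("scene");cv2.imwrite("pics/e1.png",cv2.resize(p[130:280,120:300,::-1],None,fx=4,fy=4,interpolation=2))
np.savez("e1.npz",p=p,W=W)
E
```

```text
15.15 [ 0.5709 -0.1547  0.2057] [ 0.9849  0.1733 -0.0005 -0.0005] [ 0.862  -0.2474  0.1179]
wrist slope [-0.006   0.0036]
scene 56 lowest 0.1299168119880022 [-0.0042  0.0011  0.1293]
[-0.0442  0.0014 -0.2135] turn -0.00022271980455289706
```

View pics/e1.png

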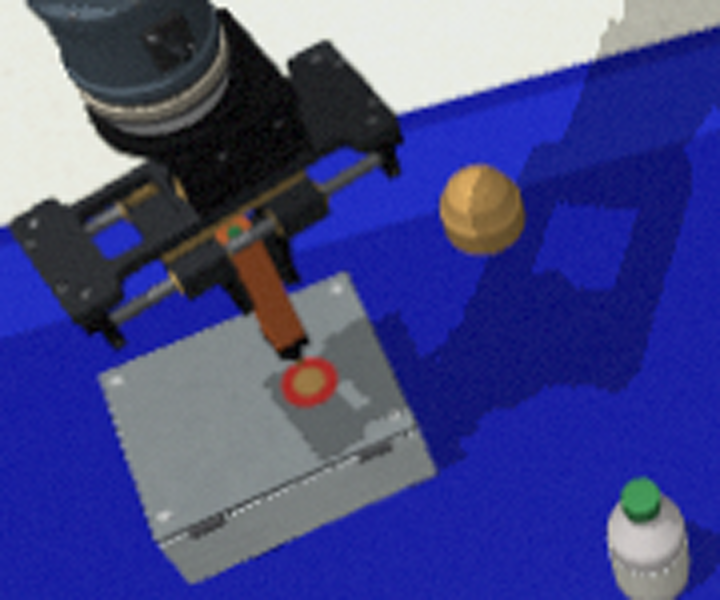

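The crop shows the upright pen, with its tip at crop (303,362) just above the brass spot centred at (309,380). I check the lateral aim by ray.

```bash
python3 - <<'E'
from h import *
D=np.load("e1.npz");W=D["W"];p=D["p"]
k=(abs(W[...,0]-.5635)<.025)&(abs(W[...,1]+.158)<.025)&(W[...,2]>.085)&(W[...,2]<.135)
for a in np.arange(.085,.135,.006):
    j=k&(W[...,2]>=a)&(W[...,2]<a+.006);v,u=np.nonzero(j)
    if len(u): print("%.3f"%a,len(u),W[j].mean(0),"px",u.mean(),v.mean(),u.min(),u.max(),p[j].mean(0))
m=robot.camera_model("scene");A=att(m["attitude"])
def ray(px,z):
    n=cv2.undistortPoints(np.array([[px]],float),m["mtx"],m["D"]).ravel();r=A@[n[0],n[1],1];c=np.array(m["position"]);return c+r*(z-c[2])/r[2]
print(ray((195.7,220.2),.094))
E
```

```text
0.097 1 [ 0.5689 -0.1572  0.1023] px 195.0 221.0 195 195 [143.  60.  43.]
0.103 2 [ 0.5677 -0.1574  0.1056] px 194.5 220.0 194 195 [99.  67.  39.5]
0.109 4 [ 0.5681 -0.1565  0.112 ] px 194.25 218.75 193 195 [50.75 44.25 41.75]
0.115 2 [ 0.5696 -0.1543  0.1195] px 194.5 217.5 194 195 [37.  37.5 41. ]
0.127 14 [ 0.5722 -0.1564  0.13  ] px 192.78571428571428 216.5 187 197 [31.1429 27.9286 26.9286]
0.133 4 [ 0.5733 -0.1544  0.1342] px 193.25 215.75 190 196 [28.75 20.75 18.25]
[ 0.5619 -0.1561  0.094 ]
```

move_arm(motion="-1 -0.007 0.005 0.02 0; -1 -0.007 0.005 0.04 0; -1 -0.007 0.005 0.055 0; -1 -0.007 0.005 0.065 0; -1 -0.007 0.005 0.065 0; -1 -0.007 0.005 0.065 0")

```text
time: 15.85
position: [0.5699, -0.1567, 0.1929]
tool_rot: [0.985, 0.173, -0.0, -0.0]
ft_force: [-0.2, -0.4, -0.9]
grip_width: 0.0202
grip_force: 25.0
```

```bash
cat > ft.py <<'E'
from h import *
S=[];P=[]
for _ in range(10):
    robot.camera("top");o=robot.get_obs();S.append(o["ft_force"]);P.append(o["position"])
print(o["time"],"F",np.mean(S,0),"sd",np.std(S,0),"pos",np.mean(P,0))
E
python3 ft.py
```

```text
16.35 F [ 0.1613  0.2246 -0.9427] sd [0.6543 0.5112 0.5636] pos [ 0.5701 -0.1568  0.1932]
```

move_arm(motion="-1 0 0 0.008 0; -1 0 0 0.015 0; -1 0 0 0.022 0; -1 0 0 0.022 0; -1 0 0 0.022 0")

```text
time: 16.77
position: [0.5699, -0.1567, 0.1885]
tool_rot: [0.985, 0.173, -0.0, -0.0]
ft_force: [0.6, -0.1, -1.4]
grip_width: 0.0198
grip_force: 25.0
```

```bash
python3 ft.py
```

```text
17.2667 F [ 0.0316 -0.1017 -0.8902] sd [0.6447 0.4435 0.4944] pos [ 0.57   -0.1568  0.1888]
```

No contact yet. I go down in steps of about 2 mm.

move_arm(motion="-1 0 0 0.005 0; -1 0 0 0.01 0; -1 0 0 0.01 0; -1 0 0 0.01 0")

```text
time: 17.6
position: [0.5699, -0.1567, 0.1866]
tool_rot: [0.985, 0.173, -0.0, -0.0]
ft_force: [-0.3, -0.5, -1.1]
grip_width: 0.02
grip_force: 25.0
```

```bash
python3 ft.py
```

```text
18.1 F [-0.0321  0.0692 -1.1086] sd [0.4265 0.3416 0.3769] pos [ 0.57   -0.1567  0.1868]
```

move_arm(motion="-1 0 0 0.005 0; -1 0 0 0.01 0; -1 0 0 0.01 0; -1 0 0 0.01 0")

```text
time: 18.43
position: [0.5702, -0.1568, 0.1849]
tool_rot: [0.985, 0.173, 0.0, 0.0]
ft_force: [0.2, 0.5, 0.4]
grip_width: 0.02
grip_force: 25.0
```

```bash
python3 ft.py
```

```text
18.9333 F [ 0.0945 -0.2753  0.1374] sd [0.3707 0.3677 0.8961] pos [ 0.5701 -0.1568  0.1849]
```

Contact: the force rose about 1.1 N. I lower 4 mm more.

move_arm(motion="-1 0 0 0.005 0; -1 0 0 0.01 0; -1 0 0 0.015 0; -1 0 0 0.02 0; -1 0 0 0.02 0; -1 0 0 0.02 0")

```text
time: 19.43
position: [0.5701, -0.1568, 0.1808]
tool_rot: [0.985, 0.173, 0.0, 0.0]
ft_force: [0.2, 0.4, 1.6]
grip_width: 0.0201
grip_force: 25.0
```

```bash
python3 ft.py; python3 ft.py; python3 look.py; python3 - <<'E'
from h import *
p,d,W=cloud("scene");cv2.imwrite("pics/f1.png",cv2.resize(p[160:260,130:260,::-1],None,fx=5,fy=5,interpolation=2))
E
```

```text
19.9333 F [ 0.6706 -0.1237  1.6231] sd [0.3603 0.3094 0.2632] pos [ 0.5701 -0.1568  0.1808]
20.4333 F [ 0.0666 -0.3333  1.5131] sd [0.5885 0.4031 0.4135] pos [ 0.5701 -0.1568  0.1808]
20.4333 [ 0.5701 -0.1568  0.1808] [0.9849 0.1729 0.0001 0.    ] [ 0.4399 -1.2274  1.0933]
wrist slope [-0.0068  0.0036]
scene 222 lowest 0.11144317295591831 [0.0055 0.0011 0.1071]
top 9 lowest 0.11234933904853697 [0.0279 0.0058 0.1065]
wrist 9 lowest 0.11234933904853697 [0.0279 0.0058 0.1065]
[-0.0335 -0.0034 -0.3462] turn -0.0004350323945994836
```

View pics/f1.png

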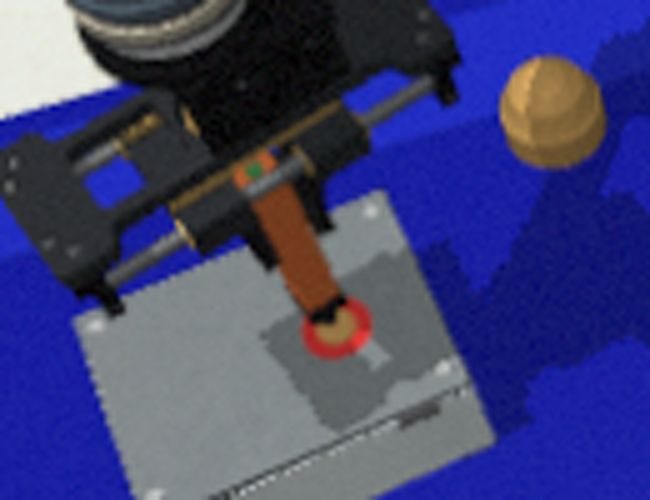

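The crop shows the tip on the brass spot (crop 331,320; disc centre 337,326), with the pen upright. The push is about 2.5 N, so the tip is about 5 mm in, and the lid is shut.

```bash
python3 -c "
from rig import robot
print(robot.hand_in())"
```

```text
the job is handed in; nothing more can be done
None
```

I handed in the job at about 20.5 s. The lid is shut. The pen is gripped upright (within about 0.4°), its tip on the brass spot within about 2–3 mm of the centre. The push is about 2.5 N, which puts the sprung tip roughly 5 mm in. I did not re-measure the tin, bottle or tray, but no move came near them.

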